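# Refit the brake spring of a soil-trimming turntable with a spring puller

### The arm

A 6-joint arm with a two-finger parallel gripper is mounted at the origin on a cart in front of the work surface, level with it; the furniture and walls round the work are solid. World frame = base frame: x ahead of the robot, y to its left, z up, the work surface at z = 0. Lengths are in mm, angles in rad, forces in N, time in s.
With the tool pointing down it reaches from about 275 to 750 mm from the base axis. Payload 10.2 kg.
Tool frame: the origin (TCP) lies between the finger pads; the fingertips stand 11 mm ahead of it and the grasp point (between the pads) lies 8 mm behind it; z points along the fingers, y is the line along which they close (so a half turn about z gives the same grasp; the last joint's range is limited). The gripper opens to 85 mm and grips with 20 to 120 N. Pads are 22 mm wide; open, the fingers measure 114 mm over their backs; the gripper's body (76 mm by 85 mm) begins 54 mm behind the grasp point. The pads swing forward as they close: fully open they stand 13 mm farther back than shut.
Start: joints at [0.887, 0.313, 1.498, -0, 1.331, -0.223], TCP at [233.462, 470.241, 242.294] pointing down, gripper open.
Joint ranges: [-2.94, 2.94], [-0.97, 2.17], [0.19, 2.56], [-1.23, 4.37], [0.02, 3.11], [-2.88, 2.88]. Speed limits (rad/s): [2.39, 2.39, 3.01, 3.14, 3.14, 3.14].

### API

Orientations are given as a unit quaternion [w, x, y, z].
In Python, from rig import sense, eyes, finish_job gives the robot as it stands.
- The arm moves only by the shell command python3 -m jog 'ROWS' [FORCE]. ROWS is JSON, a list of rows, each a list of 7 numbers: the shift along the tool's x, y, z in m, then the turn, a rotation vector about the tool's x, y, z in rad, then the finger opening in m, from 0 to 0.0854. In form: [[dx, dy, dz, rx, ry, rz, gripper], ...]. A call has 1 to 5 rows; each row shifts and turns the commanded pose from where the row before left it, along the tool's axes as they then stand; what a row does not reach is not made up. A row lasts 1/10 s, in which the tool goes at most 50 mm and 8.59 degrees, less where a joint would pass 70% of its speed; a pose out of reach is approached as far as the arm can. A call is refused whole if a number of a shift passes 0.05 or a number of a turn 0.15, either way. A call with a gripper value outside its range is refused whole. The fingers move at their own pace and stop on an object; FORCE is the grip in N (left out, the last holds). Time passes only in rows, so rows that do not move let the fingers close. It gives the time, the measured TCP pose, the force, the opening and the grip force at its end, in the units of the state.
- sense(): the state, without advancing time (a new reading comes with each control period).
- eyes.capture(name): name is "scene" or "top" or "wrist"; returns the picture (400x640x3 uint8, red, green, blue); there is no depth.
- eyes.calibration(name): a dict with "fx", "fy", "cx", "cy" (pixels), "cam_to_world" (4x4, takes a point from camera to world coordinates); the wrist camera has in their place "mount" (4x4, takes a point from camera to tool coordinates, whose origin is the TCP and whose axes are the flange's). Camera axes: x right, y down, z forward; pixel columns grow to the right and rows downward; lengths in mm; the calibration is good to about 2 mm. A picture is of the moment at which its call begins: read the wrist's pose just before it. calibration takes no time and is no camera call.
- finish_job(): hands the job in; it is judged then, once.
The state is a dict: "time_s": time; "joints": joint angles; "dq": joint speeds; "tau": joint torques, N m; "eef_pos": TCP position; "ee_rot": TCP orientation; "force": force on the tool from outside, world axes, zero at the start; "wrist_torque": the same for the moment, N m; "grip_width": opening from 0.0 (shut) to 1.0 (fully open); "grip_force": force on a finger pad.
Only numpy, scipy, OpenCV 4.12 (cv2) and the standard library are available. Lean on these libraries where they do the work, as an engineer would, in place of code of your own. Each camera call takes 0.05 s, during which the arm holds its last target. There are 200 camera calls.

### The job

The brake spring of the trimming turntable hangs unhooked. Take the spring puller, catch the pull eye at the spring's free end with its prong, stretch the spring over to the anchor post, drop the hook over the post's head and ease it back until the post carries it and the brake is held shut. Do it with the puller, not with the fingers on the spring, work gently, stretch the spring no farther than it needs, and finally lay the puller down on the bench clear of the turntable, leaving everything else where it is.

Things in the scene. Friction and masses are not known exactly. Their poses are not given: they have to be found in the camera images.
- turntable: Trimming turntable, fixed: grey base 215 x 245 mm, top 18 mm above the bench; steel disc 130 mm across, rim 32 to 54 mm high; dark brake arm on its +y side, pivot at (75, 85) mm, pin of the spring at (-85, 85) mm with the arm shut, its top 60 mm high; the spring runs along its -x edge. Origin: on the bench under the disc's centre, z up. Pulling the spring to -y shuts the brake.
- anchor_slot (a point): Middle of the slot that holds the anchor post, at (-85, -85, 23) mm of the turntable, axes as the turntable's. The post is clamped in this slot anywhere from 16 mm to -y to 16 mm to +y of this point (exactly on its line in x); where is not reported: see or feel it. Post, heights above the bench: collar 18 mm across up to 34 mm, neck 8 mm across, domed head 12 mm across from 47 to 56 mm.
- spring: The brake spring: steel tension spring 18 mm across, ending in a flat hook of 4 mm wire, 23.5 mm wide. Origin on the arm's pin, 42 mm above the bench; x runs along the spring to the hook. It turns freely on the pin, now swung off the post's line toward the robot, and tips 0.25 rad up, 0.05 rad down. It droops a little when slack.
- pull_eye (a point): Centre of the pull eye at the spring's free end (eye 16 mm along the spring x 15.5 mm wide inside, 4 mm wire), in the middle of the wire's thickness, 149 mm from the pin when slack. A rounded 4 mm end bar closes it outside; toward the pin a 4 mm cross bar parts it from the hook opening. The end bar is what the puller's prong pulls.
- hook_seat (a point): Point of the hook that bears on the post's neck when home: the cross bar's edge toward the pin, 12 mm nearer the pin than pull_eye. From here the hook opening, 18 mm long and 15.5 mm wide (with a 5 mm gap in its side wire), reaches toward the pin; the post's head passes up through it when hook_seat is 6 to 12 mm beyond the post's axis.
- spring_stretch (a joint): Stretch of the spring in m, 0 slack. Its pull is 2.4 N as it begins to open and grows by 0.16 N for each mm. Home on the post it is stretched 0.021 to 0.053, depending on where the post is clamped; more than 0.070 spoils the spring.
- brake_arm (a joint): Angle of the brake arm in rad: 0 shut (lining on the disc), up to 0.15 open. It moves easily: pulling the spring shuts it before the spring begins to stretch.
- spring_puller: Spring puller, 0.16 kg, lying on its handle's flat: black handle 102 mm long, 24 mm wide at its waist (grip there, across y; 30 mm wide at the ends), 30 mm high; 7 mm steel shaft, axis 17 mm up; at its end a 5 mm prong bent down. Origin: middle of the handle's underside; x along the tool to the prong, z up.
- puller_tip (a point): Bottom of the puller's prong, wire centre: 125.5 mm along x, 3 mm up in the puller's frame. The prong is 5 mm thick; its foot turns back 3.5 mm toward the handle so that it carries a wire: 8 mm clear from foot to shaft. In plan the prong with its foot fills 6 mm from this point toward the handle and 4 mm beyond it.
- wrench: Adjustable wrench, 42 x 199 x 9 mm, bystander.
- grease_tin: Green tin, 72 mm across, 37 mm high, bystander.
- stopwatch: Round black stopwatch, 71 x 60 x 18 mm, bystander.
- moisture_tin: Loose aluminium tin, 57 mm across, 31 mm high, bystander.

How it is judged:
By the outcome, as a careful person would: the job done as asked, in the order asked, and still so for the second after the job is handed in, with the robot touching nothing.
It also fails if it takes over 72 s, if anything falls off the work surface, if the arm or the gripper's body presses on something with over 40 N, if the wrist force passes 120 N, or if a joint passes its speed limit or range.

## Working session

There is one attempt and no reset: what is moved stays moved. The work goes in short steps, Python scripts to look and compute and a shell command to move; the robot and the scene stay as the last step left them, time stands still between calls to the robot, and variables do not carry over. Pictures are saved under pics/ and viewed, at most 10 in all, crops included, and the job is handed in when it is done.

```bash
mkdir -p pics; ls
python3 - <<'E'
from rig import sense, eyes
import cv2,json
s=sense();print(s)
for n in("scene","top","wrist"):
    c=eyes.calibration(n);print(n,{k:(v if not hasattr(v,'tolist') else v.tolist()) for k,v in c.items()})
for n in("top","wrist"):
    im=eyes.capture(n);cv2.imwrite(f"pics/{n}0.png",im[:,:,::-1])
E
```

```text
pics
{'time_s': 0.0, 'joints': array([ 8.86604308e-01,  3.13428956e-01,  1.49840912e+00,  1.58706783e-05,
        1.33100426e+00, -2.23399932e-01]), 'dq': array([ 0.0012282 , -0.00066065, -0.00010005, -0.00092127,  0.00045908,
       -0.00050409]), 'tau': array([ 9.51558832e-04, -4.12261248e+01, -2.59750021e+01, -1.04971639e-04,
        3.97918149e-03, -1.04037696e-05]), 'eef_pos': array([233.30115845, 470.05331375, 241.75636398]), 'ee_rot': array([-2.80845114e-04,  2.28364915e-01,  9.73575408e-01, -5.58221793e-04]), 'force': array([-1.2363634 , -0.75564039,  0.1619293 ]), 'wrist_torque': array([ 0.01771309, -0.00727496, -0.0222719 ]), 'grip_force': 0.0, 'grip_width': 0.9987537406566945}
scene {'fx': 448.2512798481146, 'fy': 448.2512798481146, 'cx': 322.8156725567792, 'cy': 203.27270101884807, 'cam_to_world': [[-0.7913447755433708, -0.3005162639449621, 0.5324128297897917, -300.182579368274], [-0.6110854654536892, 0.3622285334665604, -0.7038217412483878, 1235.3669122583492], [0.018654761629665676, -0.8823153997563606, -0.4702887785407106, 848.3243145308727], [0.0, 0.0, 0.0, 1.0]]}
top {'fx': 361.77952679309084, 'fy': 361.77952679309084, 'cx': 322.3253170180395, 'cy': 198.86269383095873, 'cam_to_world': [[0.017769282350802013, -0.989769366332041, 0.14156572351882069, 373.33263645996186], [-0.9997542086266589, -0.015711248905535977, 0.015642218228608718, 78.36698268840563], [-0.013258014105461074, -0.14180887887751595, -0.9898052671780855, 1341.4402628080402], [0.0, 0.0, 0.0, 1.0]]}
wrist {'fx': 306.70250444506394, 'fy': 306.70250444506394, 'cx': 314.72873103816727, 'cy': 202.29081272832494, 'mount': [[-0.0003305384732038396, -0.9573446643409945, -0.2889482382748596, 73.86019474741613], [0.9999999257526908, -0.00025920201628512547, -0.00028514720102488486, -0.23831384120509558], [0.00019808818549006996, -0.28894831107335106, 0.9573446789369684, -131.9831293601453], [0.0, 0.0, 0.0, 1.0]]}
```

View pics/top0.png

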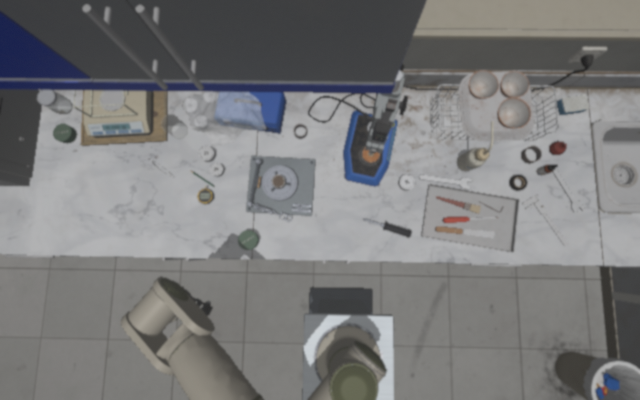

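View pics/wrist0.png

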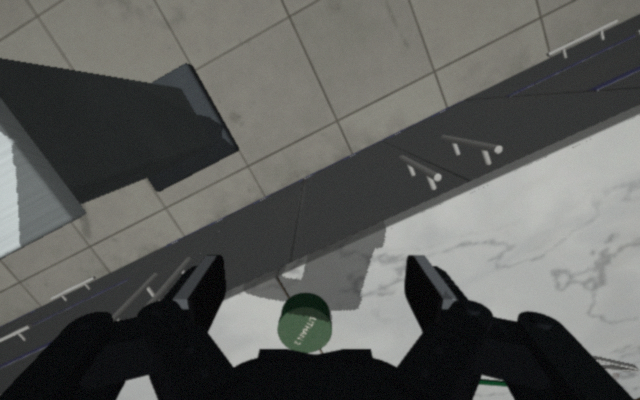

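The top view shows the turntable around (281,186), the puller with its handle at (397,230) and prong to the left near (365,220), and the green tin at (249,239). I'll enlarge it next.

```bash
cat > h.py <<'E'
import numpy as np, cv2
from rig import sense, eyes
from scipy.spatial.transform import Rotation as R
def tcp():
    s=sense(); T=np.eye(4); q=s['ee_rot']; T[:3,:3]=R.from_quat([q[1],q[2],q[3],q[0]]).as_matrix(); T[:3,3]=s['eef_pos']; return T
def cam(n,T=None):
    c=eyes.calibration(n); K=np.array([[c['fx'],0,c['cx']],[0,c['fy'],c['cy']],[0,0,1]])
    M=np.array(c['cam_to_world']) if n!='wrist' else (tcp() if T is None else T)@np.array(c['mount'])
    return K,M
def ray(K,M,uv,z):
    d=M[:3,:3]@np.linalg.solve(K,np.array([uv[0],uv[1],1.])); o=M[:3,3]
    return o+d*(z-o[2])/d[2]
def proj(K,M,p):
    q=K@(M[:3,:3].T@(np.asarray(p,float)-M[:3,3])); return q[:2]/q[2]
def shot(n,name,box=None,s=1):
    T=tcp(); im=eyes.capture(n)[:,:,::-1]; np.save(f'pics/{name}.npy',T)
    cv2.imwrite(f'pics/{name}_full.png',im)
    if box: im=im[box[1]:box[3],box[0]:box[2]]
    if s!=1: im=cv2.resize(im,None,fx=s,fy=s,interpolation=cv2.INTER_CUBIC)
    cv2.imwrite(f'pics/{name}.png',im)
E
python3 - <<'E'
from h import *
im=cv2.imread('pics/top0.png')[140:265,230:430]
cv2.imwrite('pics/top0c.png',cv2.resize(im,None,fx=4,fy=4,interpolation=cv2.INTER_CUBIC))
K,M=cam('top')
for u in [(281,181),(410,232),(365,220)]: print(ray(K,M,u,15))
K2,M2=cam('scene')
for u in [(281,181),(410,232),(365,220)]: print(proj(K2,M2,ray(K,M,u,15)))
E
```

```text
[628.00628474 254.92727148  15.        ]
[ 446.13305161 -222.36114873   15.        ]
[487.22506553 -58.5748582   15.        ]
[279.89126181 232.04695991]
[393.10879338 199.06095934]
[362.40009561 211.06278198]
```

View pics/top0c.png

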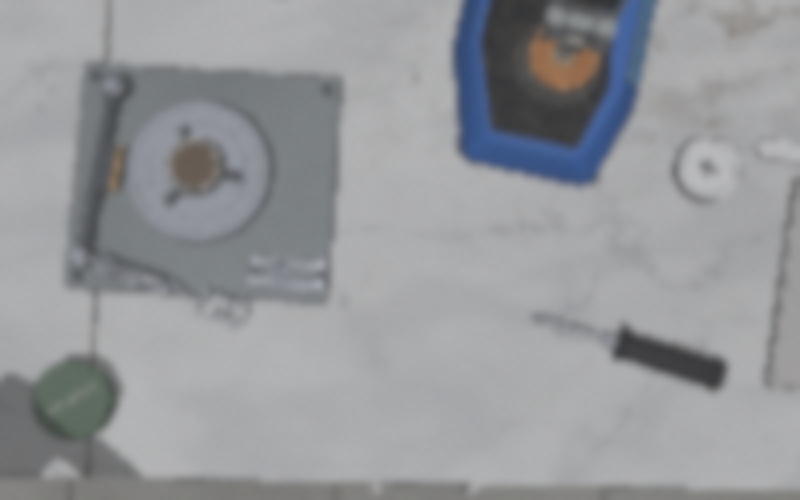

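Run:
```python
from h import *
K,M=cam('top')
f=lambda c,z: ray(K,M,(230+c[0]/4-.4,140+c[1]/4-.4),z).round(0)
for n,c,z in [('ctr',(197,168),54),('c1',(85,65),18),('c2',(342,72),18),('c3',(328,302),18),('c4',(68,285),18),('pin',(80,258),60),('springend',(245,312),42),('handle mid',(670,357),25),('tip',(534,316),10),('slot',(290,272),20),('tin',(78,395),37),('hA',(618,340),25),('hB',(722,374),25)]: print(n,f(c,z))
T=tcp();print(T.round(3))
shot('scene','scene0',(200,150,460,300),3)
```

```text
ctr [618. 257.  54.]
c1 [722. 372.  18.]
c2 [719. 129.  18.]
c3 [502. 138.  18.]
c4 [514. 378.  18.]
pin [534. 359.  60.]
springend [489. 211.  42.]
handle mid [ 456. -174.   25.]
tip [493. -52.  10.]
slot [529. 173.  20.]
tin [412. 360.  37.]
hA [ 471. -127.   25.]
hB [ 442. -220.   25.]
[[-8.96000e-01  4.45000e-01 -1.00000e-03  2.33306e+02]
 [ 4.45000e-01  8.96000e-01 -1.00000e-03  4.70071e+02]
 [ 0.00000e+00 -1.00000e-03 -1.00000e+00  2.41782e+02]
 [ 0.00000e+00  0.00000e+00  0.00000e+00  1.00000e+00]]
```

View pics/scene0.png

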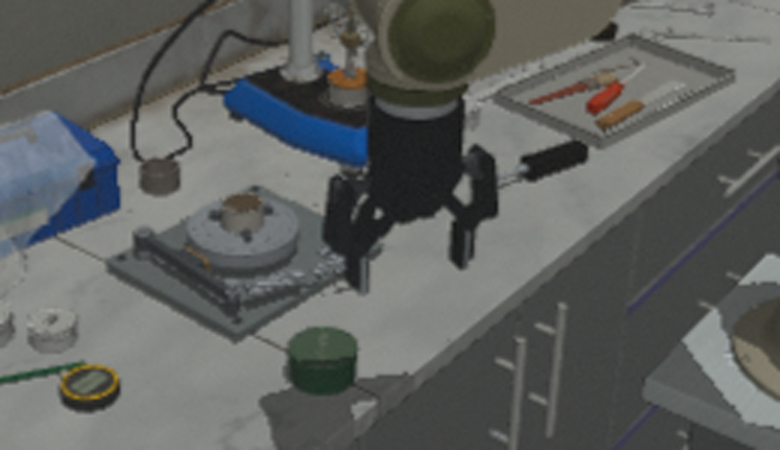

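The scene view shows the gripper hovering at (410,180), the brake arm running from (140,240) to (230,295), the spring from there toward (340,260), and the puller at (555,160). No surprises, so I'll go above the spring.

```bash
cat >> h.py <<'E'
def plan(p,yaw,n):
    """rows from the measured pose to TCP p (mm), tool down, tool x at world yaw"""
    T=tcp(); Rt=np.column_stack([[np.cos(yaw),np.sin(yaw),0],[np.sin(yaw),-np.cos(yaw),0],[0,0,-1]])
    rv=R.from_matrix(T[:3,:3].T@Rt).as_rotvec(); d=(np.asarray(p,float)-T[:3,3])/n/1000
    for i in range(n):
        A=T[:3,:3]@R.from_rotvec(rv*i/n).as_matrix()
        print(np.r_[A.T@d,rv/n].round(4).tolist())
E
python3 - <<'E'
from h import *
plan((505,180,165),1.33,10)
E
```

```text
[-0.0372, -0.0139, 0.0077, -0.0001, 0.0, 0.1351]
[-0.0388, -0.0088, 0.0077, -0.0001, 0.0, 0.1351]
[-0.0396, -0.0035, 0.0077, -0.0001, 0.0, 0.1351]
[-0.0397, 0.0019, 0.0077, -0.0001, 0.0, 0.1351]
[-0.0391, 0.0072, 0.0077, -0.0001, 0.0, 0.1351]
[-0.0378, 0.0124, 0.0077, -0.0001, 0.0, 0.1351]
[-0.0357, 0.0174, 0.0077, -0.0001, 0.0, 0.1351]
[-0.0331, 0.0221, 0.0077, -0.0001, 0.0, 0.1351]
[-0.0298, 0.0263, 0.0077, -0.0001, 0.0, 0.1351]
[-0.026, 0.0301, 0.0077, -0.0001, 0.0, 0.1351]
```

```bash
python3 -m jog '[[-0.037,-0.014,0.008,0,0,0.135,0.085],[-0.039,-0.009,0.008,0,0,0.135,0.085],[-0.04,-0.0035,0.008,0,0,0.135,0.085],[-0.04,0.002,0.008,0,0,0.135,0.085],[-0.039,0.007,0.008,0,0,0.135,0.085]]'
python3 -m jog '[[-0.038,0.012,0.008,0,0,0.135,0.085],[-0.036,0.017,0.008,0,0,0.135,0.085],[-0.033,0.022,0.008,0,0,0.135,0.085],[-0.03,0.026,0.008,0,0,0.135,0.085],[-0.026,0.03,0.008,0,0,0.135,0.085]]'
python3 -m jog '[[0,0,0,0,0,0,0.085],[0,0,0,0,0,0,0.085],[0,0,0,0,0,0,0.085]]'
python3 - <<'E'
from h import *
shot('wrist','w1'); print(tcp().round(3))
E
```

```text
time_s: 0.65
eef_pos: [370.2, 323.0, 201.9]
ee_rot: [-0.0, 0.54, 0.842, -0.0]
force: [0.3, 0.4, -0.3]
grip_width: 0.994
grip_force: 0.0
time_s: 1.15
eef_pos: [505.2, 177.1, 161.8]
ee_rot: [-0.0, 0.788, 0.615, -0.0]
force: [0.1, 0.1, 1.1]
grip_width: 0.997
grip_force: 0.0
time_s: 1.45
eef_pos: [503.8, 179.2, 162.4]
ee_rot: [-0.0, 0.786, 0.618, -0.0]
force: [-0.0, 0.2, -0.2]
grip_width: 0.998
grip_force: 0.0
[[ 2.36000e-01  9.72000e-01  0.00000e+00  5.03738e+02]
 [ 9.72000e-01 -2.36000e-01  0.00000e+00  1.79366e+02]
 [ 0.00000e+00  0.00000e+00 -1.00000e+00  1.62559e+02]
 [ 0.00000e+00  0.00000e+00  0.00000e+00  1.00000e+00]]
```

View pics/w1.png

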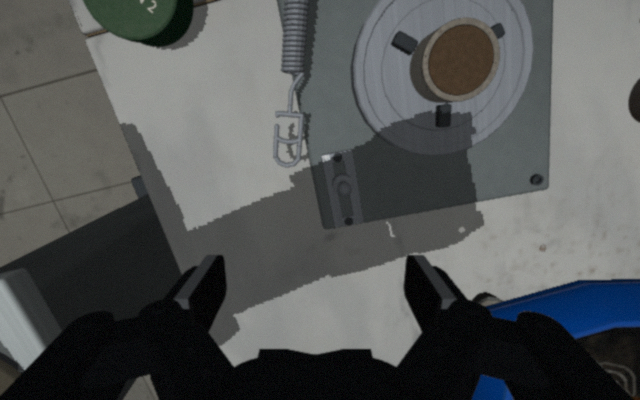

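The wrist view shows the hook and eye at about (288,150), the post at about (343,187) in its slot plate, which runs (335,158)–(349,222), and the disc at (445,75). I'll enlarge that area.

Run:
```python
from h import *
im=cv2.imread('pics/w1_full.png')[60:240,260:380]
im=cv2.convertScaleAbs(cv2.resize(im,None,fx=3.3,fy=3.3,interpolation=cv2.INTER_CUBIC),alpha=1.6)
cv2.imwrite('pics/w1c.png',im)
```

```text
(no output)
```

View pics/w1c.png

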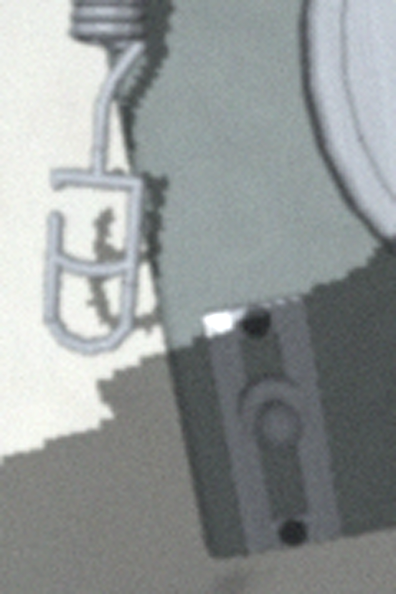

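Run:
```python
from h import *
T=np.load('pics/w1.npy');K,M=cam('wrist',T)
g=lambda c:(260+c[0]/3.3-.35,60+c[1]/3.3-.35)
P=lambda c,z: ray(K,M,g(c),z)
for z in (34,38,42):
    a,b=P((92,267),z),P((88,343),z); l,r=P((52,300),z),P((130,300),z)
    print(z,'cross',a.round(1),'end',b.round(1),np.linalg.norm(a-b).round(1),'w',np.linalg.norm(l-r).round(1))
print('coil end',P((105,38),42).round(1))
print('post',P((280,424),53).round(1))
s1,s2=P((256,322),25),P((293,532),25);print('screws',s1.round(1),s2.round(1),((s1+s2)/2).round(1))
c1=P((212,555),18);c2=ray(K,M,(549,187),18);print('corners',c1.round(1),c2.round(1),np.linalg.norm(c1-c2))
yaw=np.arctan2(*(c2-c1)[[1,0]]);print('yaw',yaw)
A=R.from_euler('z',yaw).as_matrix()
o=c1-A@np.array([-107.5,-122.5,18]);print('origin',o.round(1),'pin',(o+A@[-85,85,42]).round(1),'slot',(o+A@[-85,-85,23]).round(1))
for n in ('top',):
    K2,M2=cam(n)
    print('top pred post',proj(K2,M2,o+A@[-85,-85,54]))
```

```text
34 cross [492.8 232.   34. ] end [486.7 213.5  34. ] 19.4 w 19.9
38 cross [493.2 232.3  38. ] end [487.3 214.1  38. ] 19.1 w 19.6
42 cross [493.7 232.6  42. ] end [487.8 214.7  42. ] 18.8 w 19.3
coil end [510.2 282.1  42. ]
post [529.8 185.8  53. ]
screws [530.5 207.1  25. ] [527.9 146.5  25. ] [529.2 176.8  25. ]
corners [503.5 142.4  18. ] [715.6 132.6  18. ] 212.28390881577454
yaw -0.046029355384012205
origin [616.6 259.8   0. ] pin [535.6 348.7  42. ] slot [527.7 178.8  23. ]
top pred post [299.84532739 206.71299278]
```

Measurements agree with the given sizes (base width 212 against 215 mm, slot middle from the screws against the one from the corners within 2 mm). The post is about 7 mm to +y of the slot middle. Next I'll look at the puller.

```bash
python3 -m jog '[[-0.045,0,0,0,0,0,0.085],[-0.05,0,0,0,0,0,0.085],[-0.05,0,0,0,0,0,0.085],[-0.05,0,0,0,0,0,0.085],[-0.05,0,0,0,0,0,0.085]]'
python3 -m jog '[[-0.045,0.025,0,0,0,0.03,0.085],[0,0.015,0,0,0,0,0.085],[0,0,0,0,0,0,0.085],[0,0,0,0,0,0,0.085]]'
python3 - <<'E'
from h import *
shot('wrist','w2',(220,40,440,260),2.7); print(tcp().round(3))
E
```

```text
time_s: 2.0
eef_pos: [445.2, -60.2, 162.8]
ee_rot: [0.0, 0.786, 0.618, 0.0]
force: [0.4, -0.2, 0.3]
grip_width: 0.992
grip_force: 0.0
time_s: 2.4
eef_pos: [473.4, -110.5, 162.3]
ee_rot: [-0.0, 0.795, 0.606, -0.0]
force: [0.2, 0.3, -0.0]
grip_width: 0.999
grip_force: 0.0
[[ 2.65000e-01  9.64000e-01 -1.00000e-03  4.73271e+02]
 [ 9.64000e-01 -2.65000e-01  0.00000e+00 -1.10315e+02]
 [ 0.00000e+00 -1.00000e-03 -1.00000e+00  1.62305e+02]
 [ 0.00000e+00  0.00000e+00  0.00000e+00  1.00000e+00]]
```

View pics/w2.png

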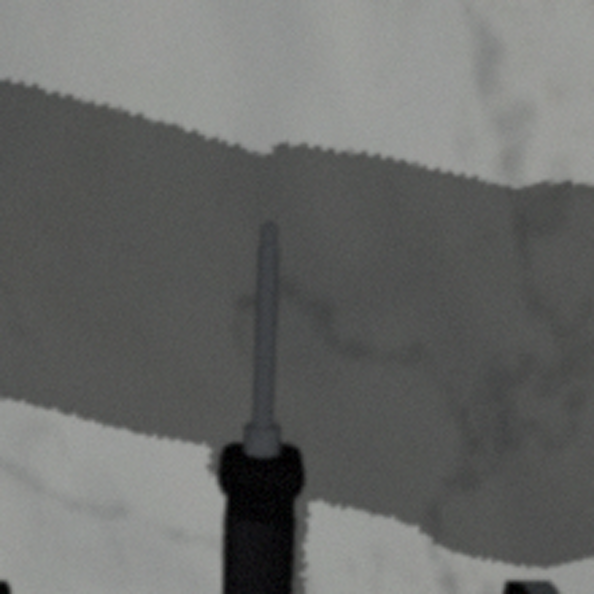

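The puller's shaft runs from crop (262,430) to its prong end at (269,222); the handle's front end is at about (262,448).

Run:
```python
from h import *
T=np.load('pics/w2.npy');K,M=cam('wrist',T)
P=lambda c,z: ray(K,M,(220+c[0]/2.7-.4,40+c[1]/2.7-.4),z)
e=P((269,222),17);b=P((262.5,425),17);hf=P((261,448),28)
d=(e-b)/np.linalg.norm(e-b);print('end',e.round(1),'base',b.round(1),'handle front',hf.round(1))
y=np.arctan2(d[1],d[0]);print('yaw',y,'end-handlefront',np.linalg.norm((e-hf)[:2]))
c=e-d*128;c[2]=14;print('handle middle',c.round(1), 'tip',(e-d*2.5).round(1))
print('from handlefront',(hf-d*51).round(1))
c[2]=70;plan(c,y,4)
```

```text
end [493.6 -50.5  17. ] base [ 473.6 -115.9   17. ] handle front [ 471.7 -120.5   28. ]
yaw 1.2736301823656393 end-handlefront 73.34878570665356
handle middle [ 456.1 -172.9   14. ] tip [492.8 -52.9  17. ]
from handlefront [ 456.8 -169.2   28. ]
[-0.0162, 0.0, 0.0231, -0.0001, -0.0, 0.0074]
[-0.0162, 0.0001, 0.0231, -0.0001, -0.0, 0.0074]
[-0.0162, 0.0002, 0.0231, -0.0001, -0.0, 0.0074]
[-0.0162, 0.0004, 0.0231, -0.0001, -0.0, 0.0074]
```

```bash
python3 -m jog '[[-0.016,0,0.025,0,0,0.007,0.085],[-0.016,0,0.025,0,0,0.007,0.085],[-0.016,0,0.025,0,0,0.007,0.085],[-0.016,0.001,0.025,0,0,0.008,0.085],[0,0,0,0,0,0,0.06]]'
python3 -m jog '[[0,0,0,0,0,0,0.06],[0,0,0,0,0,0,0.06]]'
python3 - <<'E'
from h import *
print(tcp().round(3)); plan((456.2,-172,14),1.2736,3)
E
```

```text
time_s: 2.95
eef_pos: [455.3, -172.7, 60.2]
ee_rot: [-0.002, 0.805, 0.594, -0.001]
force: [-0.0, 0.0, 0.9]
grip_width: 0.85
grip_force: 0.0
time_s: 3.15
eef_pos: [457.6, -172.8, 63.6]
ee_rot: [0.001, 0.804, 0.595, 0.0]
force: [0.1, 0.4, -0.7]
grip_width: 0.701
grip_force: 0.0
[[ 2.93000e-01  9.56000e-01  2.00000e-03  4.57646e+02]
 [ 9.56000e-01 -2.93000e-01 -1.00000e-03 -1.72753e+02]
 [-0.00000e+00  2.00000e-03 -1.00000e+00  6.36090e+01]
 [ 0.00000e+00  0.00000e+00  0.00000e+00  1.00000e+00]]
[0.0001, -0.0006, 0.0165, 0.0006, 0.0002, -0.0001]
[0.0001, -0.0006, 0.0165, 0.0006, 0.0002, -0.0001]
[0.0001, -0.0005, 0.0165, 0.0006, 0.0002, -0.0001]
```

```bash
python3 -m jog '[[0,-0.001,0.02,0,0,0,0.06],[0,0,0.018,0,0,0,0.06],[0,0,0.01,0,0,0,0.06],[0,0,0,0,0,0,0.06],[0,0,0,0,0,0,0.06]]' 60
python3 -m jog '[[0,0,0,0,0,0,0.03],[0,0,0,0,0,0,0.02],[0,0,0,0,0,0,0.01],[0,0,0,0,0,0,0.01],[0,0,0,0,0,0,0.01]]' 60
python3 -m jog '[[0,0,0,0,0,0,0.01],[0,0,0,0,0,0,0.01],[0,0,0,0,0,0,0.01]]' 60
```

```text
time_s: 3.65
eef_pos: [456.5, -173.2, 15.2]
ee_rot: [0.001, 0.804, 0.594, 0.0]
force: [-0.1, 0.8, 0.1]
grip_width: 0.701
grip_force: 0.0
time_s: 4.15
eef_pos: [456.4, -173.5, 15.0]
ee_rot: [0.001, 0.805, 0.594, 0.0]
force: [-0.5, 0.7, 5.9]
grip_width: 0.266
grip_force: 60.0
time_s: 4.45
eef_pos: [456.4, -173.5, 15.0]
ee_rot: [0.001, 0.805, 0.594, 0.0]
force: [-1.1, 0.8, 6.1]
grip_width: 0.273
grip_force: 60.0
```

```bash
python3 -m jog '[[0,0,-0.01,0,0,0,0.01],[0,0,-0.02,0,0,0,0.01],[0,0,-0.025,0,0,0,0.01],[0,0,-0.02,0,0,0,0.01],[0,0,0,0,0,0,0.01]]' 80
python3 - <<'E'
from h import *
print(sense()['force']);plan((452.9,105,87),1.26,8)
E
```

```text
time_s: 4.95
eef_pos: [457.0, -173.9, 91.8]
ee_rot: [0.002, 0.805, 0.594, 0.001]
force: [0.4, 0.5, -2.5]
grip_width: 0.26
grip_force: 78.8
[ 0.4369881   0.47453833 -2.5003959 ]
[0.0332, -0.0108, 0.0005, 0.0006, 0.0002, 0.0015]
[0.0331, -0.0108, 0.0005, 0.0006, 0.0002, 0.0015]
[0.0331, -0.0109, 0.0005, 0.0006, 0.0002, 0.0015]
[0.0331, -0.0109, 0.0005, 0.0006, 0.0002, 0.0015]
[0.0331, -0.011, 0.0005, 0.0006, 0.0002, 0.0015]
[0.0331, -0.011, 0.0006, 0.0006, 0.0002, 0.0015]
[0.0331, -0.0111, 0.0006, 0.0006, 0.0002, 0.0015]
[0.033, -0.0111, 0.0006, 0.0006, 0.0002, 0.0015]
```

```bash
python3 -m jog '[[0.033,-0.011,0,0,0,0.002,0.01],[0.033,-0.011,0,0,0,0.002,0.01],[0.033,-0.011,0,0,0,0.002,0.01],[0.033,-0.011,0,0,0,0.002,0.01],[0.033,-0.011,0,0,0,0.002,0.01]]' 80
python3 -m jog '[[0.033,-0.011,0,0,0,0.002,0.01],[0.033,-0.011,0,0,0,0,0.01],[0.033,-0.011,0,0,0,0,0.01],[0,0,0,0,0,0,0.01],[0,0,0,0,0,0,0.01]]' 80
python3 -m jog '[[0,0,0,0,0,0,0.01],[0,0,0,0,0,0,0.01]]' 80
python3 - <<'E'
from h import *
T=tcp();print(T.round(3));tip=(T@[125,-.5,12,1])[:3];print('tip',tip)
plan((452.9,105,87),1.26,1)
shot('scene','s1',(240,170,400,290),5)
K,M=cam('scene')
for p in (tip,(490.7,223.5,37),(529.8,185.8,54),(535.6,348.7,60)): print(((proj(K,M,p)-(240,170))*5).round(0))
E
```

```text
time_s: 5.45
eef_pos: [452.0, 2.1, 88.4]
ee_rot: [-0.001, 0.808, 0.59, -0.0]
force: [0.8, 0.4, -2.4]
grip_width: 0.267
grip_force: 78.8
time_s: 5.95
eef_pos: [451.0, 105.3, 88.5]
ee_rot: [-0.0, 0.808, 0.59, -0.001]
force: [-0.5, 0.3, -1.9]
grip_width: 0.268
grip_force: 78.9
time_s: 6.15
eef_pos: [451.6, 104.1, 89.1]
ee_rot: [-0.0, 0.809, 0.588, -0.0]
force: [-0.4, 0.5, -1.5]
grip_width: 0.266
grip_force: 78.9
[[ 3.07000e-01  9.52000e-01 -0.00000e+00  4.51602e+02]
 [ 9.52000e-01 -3.07000e-01 -0.00000e+00  1.04137e+02]
 [-0.00000e+00 -0.00000e+00 -1.00000e+00  8.90780e+01]
 [ 0.00000e+00  0.00000e+00  0.00000e+00  1.00000e+00]]
tip [489.54196496 223.23859472  77.0520519 ]
[0.0012, 0.001, 0.0021, -0.0004, 0.0002, -0.0016]
[383. 281.]
[381. 332.]
[370. 269.]
[205. 358.]
```

View pics/s1.png

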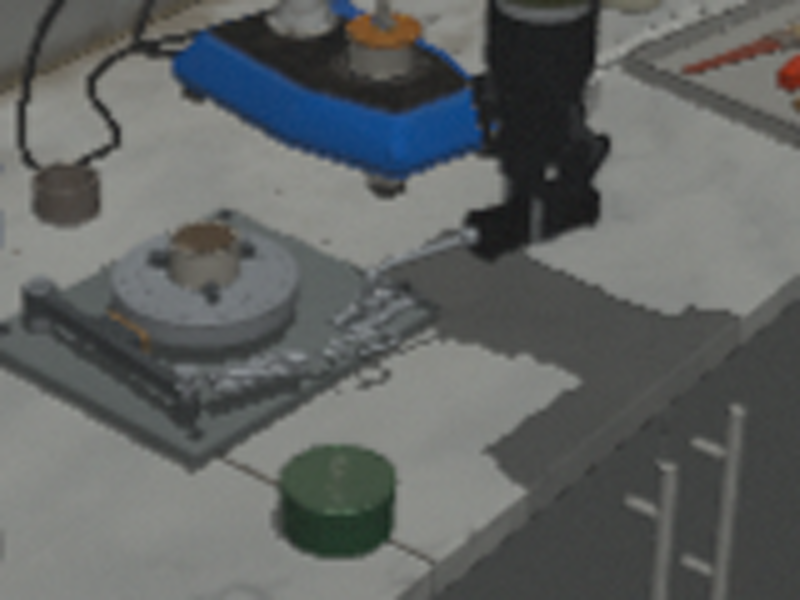

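The scene view shows the shaft end at about (372,278), the hook around (350–385,335), the base corners at (195,468) and (437,315), and the gripper clear of everything. I'll check the camera's bias with the corners.

Run:
```python
from h import *
K,M=cam('scene')
A=R.from_euler('z',-.046).as_matrix();o=np.array([616.6,259.8,0])
q=lambda p:((proj(K,M,p)-(240,170))*5).round(0)
for p in ([-107.5,122.5,18],[-107.5,-122.5,18],[0,0,54]): print(p,q(o+A@p))
T=tcp()
for t in ([125,-.5,12,1],[128,-.5,0,1],[55,0,-2,1]): print(t,q((T@t)[:3]))
for p in ((487.3,214,37),(484,206,37),(493.2,232.3,37),(540,372,42)): print(p,q(p))
```

```text
[-107.5, 122.5, 18] [190. 451.]
[-107.5, -122.5, 18] [437. 301.]
[0, 0, 54] [205. 271.]
[125, -0.5, 12, 1] [383. 281.]
[128, -0.5, 0, 1] [379. 267.]
[55, 0, -2, 1] [468. 234.]
(487.3, 214, 37) [393. 327.]
(484, 206, 37) [404. 324.]
(493.2, 232.3, 37) [370. 336.]
(540, 372, 42) [176. 395.]
```

```bash
python3 -m jog '[[0.001,0.001,0.01,0,0,0,0.01],[0,0,0.01,0,0,0,0.01],[0,0,0.007,0,0,0,0.01],[0,0,0,0,0,0,0.01],[0,0,0,0,0,0,0.01]]' 80
python3 -m jog '[[0,0,0.002,0,0,0,0.01],[0,0,0.003,0,0,0,0.01],[0,0,0.003,0,0,0,0.01],[0,0,0.002,0,0,0,0.01]]' 80
python3 -m jog '[[0,0,0.002,0,0,0,0.01],[0,0,0.003,0,0,0,0.01],[0,0,0.003,0,0,0,0.01],[0,0,0.002,0,0,0,0.01],[0,0,0,0,0,0,0.01]]' 80
python3 - <<'E'
from h import *
T=tcp();print((T@[125,-.5,12,1])[:3],sense()['force'],sense()['wrist_torque'])
shot('scene','s2',(290,205,350,250),13); shot('top','t2')
E
```

```text
time_s: 6.7
eef_pos: [452.8, 105.7, 62.1]
ee_rot: [-0.0, 0.808, 0.589, -0.0]
force: [1.0, 0.6, -1.9]
grip_width: 0.264
grip_force: 78.9
time_s: 7.1
eef_pos: [452.8, 105.7, 52.0]
ee_rot: [-0.0, 0.808, 0.589, -0.0]
force: [0.7, 0.3, -1.9]
grip_width: 0.266
grip_force: 78.9
time_s: 7.6
eef_pos: [452.7, 105.6, 42.0]
ee_rot: [-0.0, 0.808, 0.589, -0.0]
force: [-0.9, -1.1, -2.0]
grip_width: 0.265
grip_force: 78.9
[490.45454552 224.80266538  29.97993641] [-0.86794767 -1.10762107 -1.9509175 ] [-0.01865512 -0.05033406  0.00228298]
```

View pics/s2.png

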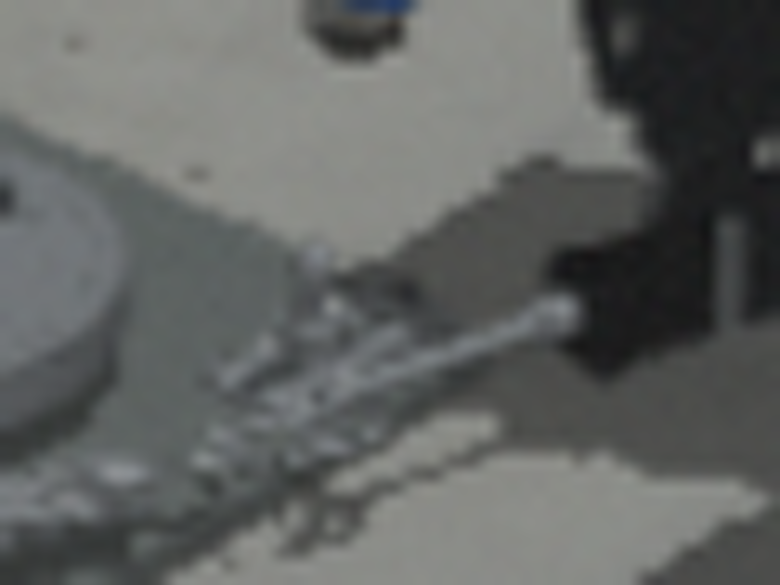

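The view shows the shaft end meeting the hook wires at about (280,410), with no vertical contact force, so the prong seems to be in the eye. A short pull will tell.

```bash
python3 -m jog '[[-0.004,0,0,0,0,0,0.01],[-0.004,0,0,0,0,0,0.01],[-0.004,0,0,0,0,0,0.01],[-0.004,0,0,0,0,0,0.01],[0,0,0,0,0,0,0.01]]' 80
python3 -m jog '[[-0.004,0,0,0,0,0,0.01],[-0.004,0,0,0,0,0,0.01],[-0.004,0,0,0,0,0,0.01],[-0.002,0,0,0,0,0,0.01],[0,0,0,0,0,0,0.01]]' 80
python3 -m jog '[[0,0,0,0,0,0,0.01],[0,0,0,0,0,0,0.01]]' 80
python3 - <<'E'
from h import *
T=tcp();t=(T@[125,-.5,12,1])[:3];print(t,sense()['force'],sense()['wrist_torque'])
print('tip-pin dist',np.linalg.norm(t[:2]-[535.6,348.7]))
E
```

```text
time_s: 8.2
eef_pos: [447.8, 89.9, 42.3]
ee_rot: [-0.0, 0.808, 0.589, -0.0]
force: [0.6, -0.6, -1.3]
grip_width: 0.265
grip_force: 78.9
time_s: 8.7
eef_pos: [443.7, 77.0, 42.3]
ee_rot: [-0.0, 0.808, 0.589, 0.0]
force: [1.1, 2.5, -1.9]
grip_width: 0.263
grip_force: 78.9
time_s: 8.9
eef_pos: [443.7, 77.2, 42.3]
ee_rot: [0.0, 0.808, 0.589, 0.0]
force: [1.1, 3.3, -1.7]
grip_width: 0.266
grip_force: 78.9
[481.51317933 196.38803673  30.34351329] [ 1.13617498  3.27612778 -1.65789712] [ 0.50739952 -0.21538378 -0.01023962]
tip-pin dist 161.63019001915853
```

The spring is caught: 3.5 N toward the pin at about 7 mm of stretch, as the spring's data predict. Now I'll lift it above the head's height.

```bash
python3 -m jog '[[0,0,-0.004,0,0,0,0.01],[0,0,-0.006,0,0,0,0.01],[0,0,-0.008,0,0,0,0.01],[0,0,-0.008,0,0,0,0.01],[0,0,-0.006,0,0,0,0.01]]' 80
python3 -m jog '[[0,0,0,0,0,0,0.01],[0,0,0,0,0,0,0.01]]' 80
python3 - <<'E'
from h import *
T=tcp();print((T@[125,-.5,12,1])[:3],sense()['force'])
plan((523.2,34.4,73.5),1.526,10)
E
```

```text
time_s: 9.4
eef_pos: [443.9, 77.1, 75.3]
ee_rot: [0.0, 0.808, 0.589, 0.0]
force: [2.0, 3.7, -3.4]
grip_width: 0.265
grip_force: 78.8
time_s: 9.6
eef_pos: [443.6, 77.1, 74.4]
ee_rot: [0.0, 0.808, 0.589, 0.0]
force: [1.5, 3.5, -2.5]
grip_width: 0.268
grip_force: 78.8
[481.41437128 196.26465048  62.36072158] [ 1.52888446  3.45402043 -2.47240009]
[-0.0016, 0.0089, 0.0001, 0.0, -0.0, -0.0266]
[-0.0019, 0.0088, 0.0001, 0.0, -0.0, -0.0266]
[-0.0021, 0.0088, 0.0001, 0.0, -0.0, -0.0266]
[-0.0023, 0.0087, 0.0001, 0.0, -0.0, -0.0266]
[-0.0026, 0.0087, 0.0001, 0.0, -0.0, -0.0266]
[-0.0028, 0.0086, 0.0001, 0.0, -0.0, -0.0266]
[-0.003, 0.0085, 0.0001, 0.0, -0.0, -0.0266]
[-0.0032, 0.0084, 0.0001, 0.0, -0.0, -0.0266]
[-0.0035, 0.0083, 0.0001, 0.0, -0.0, -0.0266]
[-0.0037, 0.0082, 0.0001, 0.0, -0.0, -0.0266]
```

```bash
python3 -m jog '[[-0.0016,0.009,0,0,0,-0.0266,0.01],[-0.0019,0.009,0,0,0,-0.0266,0.01],[-0.002,0.009,0,0,0,-0.0266,0.01],[-0.0023,0.0087,0,0,0,-0.0266,0.01],[-0.0026,0.0087,0,0,0,-0.0266,0.01]]' 80
python3 -m jog '[[-0.0028,0.0086,0,0,0,-0.0266,0.01],[-0.003,0.0085,0,0,0,-0.0266,0.01],[-0.0032,0.0084,0,0,0,-0.0266,0.01],[-0.0035,0.0083,0,0,0,-0.0266,0.01],[-0.0037,0.0082,0,0,0,-0.0266,0.01]]' 80
python3 -m jog '[[0,0,0,0,0,0,0.01],[0,0,0,0,0,0,0.01],[0,0,0,0,0,0,0.01]]' 80
python3 - <<'E'
from h import *
T=tcp();t=(T@[125,-.5,12,1])[:3];print(t,sense()['force'],np.linalg.norm(t-[535.6,348.7,40])-154.5)
plan((523.2,34.4,73.5),1.526,1)
shot('top','t3');shot('scene','s3')
E
```

```text
time_s: 10.1
eef_pos: [483.9, 55.8, 73.8]
ee_rot: [-0.001, 0.767, 0.642, -0.0]
force: [1.5, 4.0, -2.8]
grip_width: 0.269
grip_force: 78.8
time_s: 10.6
eef_pos: [523.2, 34.9, 73.5]
ee_rot: [-0.001, 0.722, 0.691, -0.0]
force: [0.4, 7.5, -3.6]
grip_width: 0.267
grip_force: 78.7
time_s: 10.9
eef_pos: [522.9, 35.2, 73.4]
ee_rot: [-0.001, 0.723, 0.691, -0.0]
force: [-0.1, 7.4, -2.9]
grip_width: 0.264
grip_force: 78.7
[527.97435095 160.07770974  61.60848716] [-0.09775553  7.41087075 -2.88408668] 35.50906721350174
[-0.0007, 0.0004, -0.0001, -0.0025, -0.0014, -0.0003]
```

```bash
python3 -m jog '[[-0.0007,0.0004,0.003,0,0,0,0.01],[0,0,0.003,0,0,0,0.01],[0,0,0.003,0,0,0,0.01],[0,0,0.002,0,0,0,0.01],[0,0,0,0,0,0,0.01]]' 80
python3 -m jog '[[0,0,0.002,0,0,0,0.01],[0,0,0.002,0,0,0,0.01],[0,0,0.002,0,0,0,0.01],[0,0,0,0,0,0,0.01]]' 80
python3 -m jog '[[0,0,0.002,0,0,0,0.01],[0,0,0.002,0,0,0,0.01],[0,0,0.002,0,0,0,0.01],[0,0,0,0,0,0,0.01]]' 80
python3 -c "
from h import *
print((tcp()@[125,-.5,12,1])[:3],sense()['force'],sense()['wrist_torque'])"
```

```text
time_s: 11.5
eef_pos: [523.1, 34.5, 62.3]
ee_rot: [-0.002, 0.723, 0.691, -0.0]
force: [0.7, 7.1, -2.5]
grip_width: 0.266
grip_force: 78.7
time_s: 11.9
eef_pos: [523.1, 34.5, 56.3]
ee_rot: [-0.001, 0.723, 0.691, -0.0]
force: [0.8, 7.3, -2.8]
grip_width: 0.265
grip_force: 78.8
time_s: 12.3
eef_pos: [523.2, 34.5, 50.4]
ee_rot: [-0.001, 0.723, 0.691, -0.0]
force: [0.1, 8.6, -2.0]
grip_width: 0.263
grip_force: 78.8
[528.2931352  159.3873092   38.55065515] [ 0.13040481  8.58996001 -1.95079047] [ 1.23567652 -0.0470385  -0.01396542]
```

```bash
python3 -m jog '[[0,0,0.0015,0,0,0,0.01],[0,0,0.0015,0,0,0,0.01],[0,0,0,0,0,0,0.01],[0,0,0,0,0,0,0.01]]' 80
python3 -m jog '[[0.002,0,0,0,0,0,0.01],[0.001,0,0,0,0,0,0.01],[0,0,0,0,0,0,0.01],[0,0,0,0,0,0,0.01]]' 80
python3 -m jog '[[0.001,0,0,0,0,0,0.01],[0.001,0,0,0,0,0,0.01],[0,0,0,0,0,0,0.01],[0,0,0,0,0,0,0.01]]' 80
python3 -m jog '[[0.001,0,0,0,0,0,0.01],[0.001,0,0,0,0,0,0.01],[0,0,0,0,0,0,0.01],[0,0,0,0,0,0,0.01]]' 80
python3 -c "
from h import *
print((tcp()@[125,-.5,12,1])[:3],sense()['force'],sense()['wrist_torque'])"
```

```text
time_s: 12.7
eef_pos: [523.3, 34.5, 47.6]
ee_rot: [-0.001, 0.723, 0.691, -0.0]
force: [0.7, 7.6, -2.3]
grip_width: 0.266
grip_force: 78.8
time_s: 13.1
eef_pos: [523.5, 37.4, 47.6]
ee_rot: [-0.001, 0.723, 0.691, -0.0]
force: [0.7, 6.1, -2.2]
grip_width: 0.265
grip_force: 78.8
time_s: 13.5
eef_pos: [524.1, 38.5, 48.1]
ee_rot: [-0.0, 0.723, 0.691, -0.0]
force: [-0.1, 0.8, -1.8]
grip_width: 0.266
grip_force: 78.8
time_s: 13.9
eef_pos: [524.4, 40.6, 48.3]
ee_rot: [0.0, 0.723, 0.691, 0.0]
force: [-0.5, -0.5, -2.2]
grip_width: 0.268
grip_force: 78.8
[529.51246952 165.53573507  36.3372112 ] [-0.45570742 -0.52985038 -2.16083174] [0.00639815 0.01089003 0.04036459]
```

The pull went to nothing within 2 mm of easing, so the post carries the spring. I'll centre the prong in the eye and lift out.

```bash
python3 -m jog '[[0.002,0,0,0,0,0,0.01],[0.002,0,0,0,0,0,0.01],[0,0,0,0,0,0,0.01],[0,0,0,0,0,0,0.01]]' 80
python3 -m jog '[[0,0,-0.002,0,0,0,0.01],[0,0,-0.002,0,0,0,0.01],[0,0,0,0,0,0,0.01],[0,0,0,0,0,0,0.01]]' 80
python3 -m jog '[[0,0,-0.002,0,0,0,0.01],[0,0,-0.002,0,0,0,0.01],[0,0,0,0,0,0,0.01],[0,0,0,0,0,0,0.01]]' 80
```

```text
time_s: 14.3
eef_pos: [524.5, 44.7, 48.3]
ee_rot: [0.0, 0.723, 0.691, 0.0]
force: [-0.6, -0.8, -1.6]
grip_width: 0.267
grip_force: 78.8
time_s: 14.7
eef_pos: [524.5, 44.6, 52.4]
ee_rot: [0.0, 0.723, 0.691, 0.0]
force: [0.5, 0.4, -2.5]
grip_width: 0.264
grip_force: 78.8
time_s: 15.1
eef_pos: [524.5, 44.6, 56.4]
ee_rot: [0.0, 0.723, 0.691, 0.0]
force: [-0.1, -0.0, -1.9]
grip_width: 0.268
grip_force: 78.8
```

```bash
python3 -m jog '[[0,0,-0.003,0,0,0,0.01],[0,0,-0.003,0,0,0,0.01],[0,0,0,0,0,0,0.01]]' 80
python3 -m jog '[[0,0,-0.01,0,0,0,0.01],[0,0,-0.015,0,0,0,0.01],[0,0,-0.02,0,0,0,0.01],[0,0,0,0,0,0,0.01],[0,0,0,0,0,0,0.01]]' 80
python3 - <<'E'
from h import *
plan((420,-60,105),1.526,5)
E
```

```text
time_s: 15.4
eef_pos: [524.8, 44.6, 62.8]
ee_rot: [0.0, 0.723, 0.691, 0.0]
force: [0.5, 0.5, -2.5]
grip_width: 0.265
grip_force: 78.8
time_s: 15.9
eef_pos: [524.5, 44.7, 107.3]
ee_rot: [0.0, 0.723, 0.691, 0.0]
force: [-0.9, 0.3, -2.1]
grip_width: 0.267
grip_force: 78.9
[-0.0219, -0.0199, 0.0005, 0.0001, 0.0, -0.0]
[-0.0219, -0.0199, 0.0005, 0.0001, 0.0, -0.0]
[-0.0219, -0.0199, 0.0005, 0.0001, 0.0, -0.0]
[-0.0219, -0.0199, 0.0005, 0.0001, 0.0, -0.0]
[-0.0219, -0.0199, 0.0005, 0.0001, 0.0, -0.0]
```

```bash
python3 -m jog '[[-0.0355,-0.0113,0,0,0,0,0.01],[-0.0355,-0.0113,0,0,0,0,0.01],[-0.0355,-0.0113,0,0,0,0,0.01],[-0.0355,-0.0113,0.01,0,0,0,0.01],[-0.0355,-0.0113,0.015,0,0,0,0.01]]' 80
python3 -m jog '[[0,0,0.025,0,0,0,0.01],[0,0,0.02,0,0,0,0.01],[0,0,0.012,0,0,0,0.01],[0,0,0,0,0,0,0.01],[0,0,0,0,0,0,0.01]]' 80
python3 -m jog '[[0,0,0.003,0,0,0,0.01],[0,0,0.002,0,0,0,0.01],[0,0,0.002,0,0,0,0.01],[0,0,0,0,0,0,0.01]]' 80
```

```text
time_s: 16.4
eef_pos: [459.4, -131.4, 81.7]
ee_rot: [0.0, 0.723, 0.691, 0.0]
force: [1.0, -0.2, -2.8]
grip_width: 0.268
grip_force: 78.9
time_s: 16.9
eef_pos: [460.3, -130.0, 25.5]
ee_rot: [0.0, 0.723, 0.691, 0.0]
force: [-0.2, -0.6, -1.0]
grip_width: 0.264
grip_force: 79.0
time_s: 17.3
eef_pos: [460.1, -130.0, 18.2]
ee_rot: [-0.0, 0.723, 0.691, -0.0]
force: [-0.1, -0.1, -2.6]
grip_width: 0.264
grip_force: 79.0
```

```bash
python3 -m jog '[[0,0,0.001,0,0,0,0.01],[0,0,0.001,0,0,0,0.01],[0,0,0,0,0,0,0.01],[0,0,0,0,0,0,0.01]]' 80
python3 -m jog '[[0,0,0.001,0,0,0,0.01],[0,0,0,0,0,0,0.01],[0,0,0,0,0,0,0.01]]' 80
```

```text
time_s: 17.7
eef_pos: [460.1, -130.1, 16.3]
ee_rot: [0.0, 0.723, 0.691, -0.0]
force: [-0.1, 0.3, -2.4]
grip_width: 0.267
grip_force: 79.0
time_s: 18.0
eef_pos: [460.1, -130.1, 15.3]
ee_rot: [0.0, 0.723, 0.691, 0.0]
force: [0.2, -0.5, -1.9]
grip_width: 0.264
grip_force: 79.0
```

```bash
python3 -m jog '[[0,0,0.0007,0,0,0,0.01],[0,0,0,0,0,0,0.01],[0,0,0,0,0,0,0.01]]' 80
python3 -m jog '[[0,0,0.0007,0,0,0,0.01],[0,0,0,0,0,0,0.01],[0,0,0,0,0,0,0.01]]' 80
```

```text
time_s: 18.3
eef_pos: [460.1, -130.2, 15.1]
ee_rot: [0.0, 0.723, 0.691, -0.0]
force: [-2.8, 1.1, 5.4]
grip_width: 0.262
grip_force: 80.2
time_s: 18.6
eef_pos: [460.1, -130.1, 15.1]
ee_rot: [0.0, 0.723, 0.691, -0.0]
force: [-6.3, 2.7, 16.1]
grip_width: 0.26
grip_force: 81.6
```

```bash
python3 -m jog '[[0,0,-0.0008,0,0,0,0.01],[0,0,0,0,0,0,0.022],[0,0,0,0,0,0,0.03],[0,0,0,0,0,0,0.045],[0,0,0,0,0,0,0.06]]' 80
python3 -m jog '[[0,0,0,0,0,0,0.07],[0,0,0,0,0,0,0.07],[0,0,-0.015,0,0,0,0.07],[0,0,-0.03,0,0,0,0.07],[0,0,-0.05,0,0,0,0.07]]'
python3 -m jog '[[0,0,-0.05,0,0,0,0.07],[0.04,0,-0.02,0,0,0,0.07],[0.05,0,0,0,0,0,0.07],[0.05,0,0,0,0,0,0.07],[0.05,0.01,0,0,0,0,0.07]]'
python3 -m jog '[[0.05,0.02,0,0,0,0,0.07],[0,0,0,0,0,0,0.07],[0,0,0,0,0,0,0.07],[0,0,0,0,0,0,0.07]]'
python3 - <<'E'
from h import *
shot('wrist','w4');print(tcp()[:3,3])
shot('wrist','w5')
im=cv2.imread('pics/w4_full.png'); t=cv2.imread('pics/t3_full.png')
shot('top','t5'); a=cv2.imread('pics/t5_full.png')[140:265,230:430]
T=np.load('pics/w4.npy');K,M=cam('wrist',T); u=proj(K,M,(529.5,185.8,50)).astype(int);print(u)
y0=max(u[1]-125,0);x0=u[0]-75
c=cv2.resize(im[y0:y0+190,x0:x0+150],None,fx=3,fy=3,interpolation=cv2.INTER_CUBIC); c=cv2.convertScaleAbs(c,alpha=1.5)
b=cv2.resize(a,(345,216),interpolation=cv2.INTER_CUBIC)
out=np.zeros((600,800,3),np.uint8);out[:c.shape[0],:c.shape[1]]=c[:600,:450];out[:216,452:797]=b
b2=cv2.resize(im,(345,216));out[230:446,452:797]=b2
cv2.imwrite('pics/fin.png',out);print(x0,y0)
E
```

```text
time_s: 19.1
eef_pos: [460.1, -130.1, 14.6]
ee_rot: [-0.0, 0.723, 0.691, -0.0]
force: [0.2, 0.6, 0.2]
grip_width: 0.68
grip_force: 0.0
time_s: 19.6
eef_pos: [458.8, -129.5, 109.0]
ee_rot: [-0.003, 0.723, 0.691, -0.001]
force: [1.1, -0.7, 0.0]
grip_width: 0.82
grip_force: 0.0
time_s: 20.1
eef_pos: [477.7, 60.2, 180.1]
ee_rot: [0.0, 0.723, 0.691, 0.0]
force: [1.1, -0.1, 0.0]
grip_width: 0.818
grip_force: 0.0
time_s: 20.5
eef_pos: [498.7, 102.9, 179.5]
ee_rot: [-0.0, 0.723, 0.691, -0.0]
force: [-0.7, 0.2, -0.2]
grip_width: 0.82
grip_force: 0.0
[498.80694204 102.71538811 179.65820267]
[348  95]
273 0
```

View pics/fin.png

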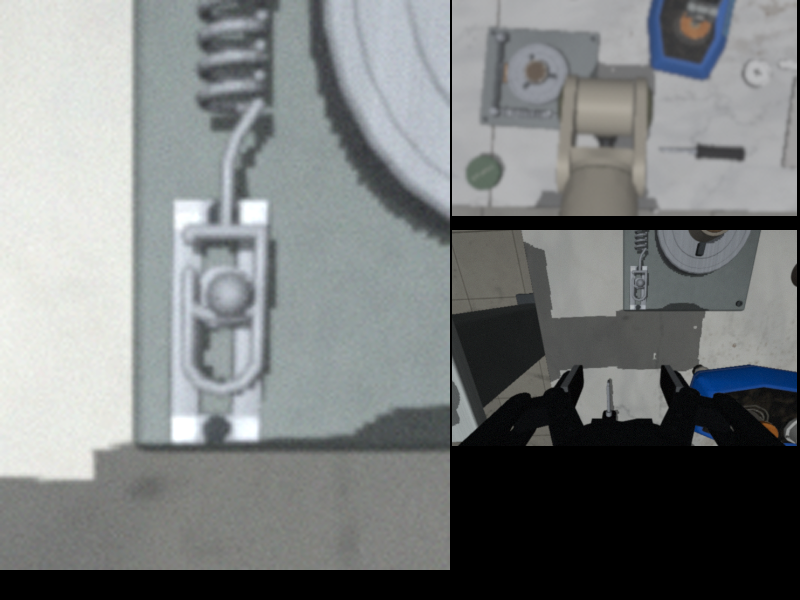

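The last view shows the post's head standing through the hook opening at (228,290) with the cross bar against its -y side. The spring is stretched, and the puller lies on the bench clear of the turntable.

```bash
python3 -c "
from rig import finish_job
print(finish_job())"
```

```text
the job is handed in; nothing more can be done
None
```

The spring is hooked on the anchor post and stretched about 30 mm by my estimate (about 37 mm at the most), the puller lies on the bench clear of the turntable, and I handed the job in at about 21 s; I judged the brake shut from the spring's tension and did not measure its angle.

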